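# Take the left-hand clamp knob off the ink grinder

## Task

The stone of the electric ink grinder has to come off for washing: unscrew the big black knob in its middle, which has a left-hand thread and comes off clockwise, as the arrow engraved on it shows, so turn it until its white line meets the white line on the drip pan and only then lift it off. Do not wrench it: let it rise freely on its thread as it turns, and do not pull or force it. Set it down gently, right way up, inside the wooden tray, and leave everything else on the desk as it is.

Things in the scene. Friction and masses are not known exactly. Their poses are not given: they have to be found in the camera images.
- grinder: Electric ink grinder, fixed: grey housing 240 x 220 x 58 mm, on it a drip pan (170 mm across, rim 71 mm above the desk), a black grinding stone (130 mm across, top at 78 mm) and the knob in its centre. Origin on the desk under the vertical spindle axis; x to its rear, y to its left, -x to its front panel. A column at x = 108, y = 90 mm carries the ink-stick arm, parked rearwards; 181 mm high.
- knob: Black knurled knob, a round cap 52 mm across, 36 mm high, 90 g, brass ring groove round its shoulder (left-hand thread). Origin: centre of underside; z up, x along the white line on its top. At the start underside 82 to 84 mm above the desk, 4 to 6 mm above the stone. Turned clockwise from above it rises several mm on its coarse thread, with 2 mm of play up and down; anticlockwise jams it.
- knob_mark (a point): Outer end of the white line engraved on the knob's top, 24 mm from the knob's axis, 36 mm above its underside. At the start it is 2.75 to 3.25 rad short of the index line, to be turned clockwise; opened fingers can turn back round the knob for a new grip, and it stays where it was left.
- index_mark (a point): White index line on the drip pan's rim, 80 mm from the spindle axis towards the grinder's front (its -x), 71 mm above the desk. The thread lets go about 0.25 rad before the knob's line points at it; when the lines meet (or the knob's line is up to 0.3 rad past) the knob is free to lift.
- spindle_top (a point): Upper end of the spindle inside the knob, 110 mm above the desk. A spring washer under the knob loads the thread (9 N, fading as the knob rises); turning takes about 0.2 N m at first. 2 mm of sideways play. Over 12 N of pull or push (30 N of all contact with the grinder, spring included) hurts the thread: lifting before it is off, or turning while gripped at a fixed height, does that.
- tray: Shallow wooden parts tray, fixed, 160 mm along its x and 170 mm along its y, 14 mm high, walls and floor 6 mm thick. Origin on the desk under its centre. It lies left or right of the grinder; the round black inkstone lies on the other side.
- tray_floor (a point): Centre of the tray's inner floor, 6 mm above the desk.
- paste_box: Round blue porcelain seal-paste box, 66 mm in diameter, 31 mm high. Bystander, loose; origin at the centre of its underside. Leave it alone.
- seal_a: Pinkish seal stone, 25 x 25 mm, 60 mm high. Bystander, loose; origin at the centre of its underside. Leave it alone.
- seal_b: Greenish seal stone, 30 x 30 mm, 45 mm high. Bystander, loose; origin at the centre of its underside. Leave it alone.
- paperweight: Dark wooden paperweight, 30 x 200 mm (long along its y), 14 mm high with a small brass knob. Bystander, loose; origin at the centre of its underside. Leave it alone.
- ink_stick: Spare black ink stick with gold band, 85 x 24 x 11 mm, lying. Bystander, loose; origin at the centre of its underside. Leave it alone.
- water_dropper: Green glass water dropper, 68 mm in diameter, 54 mm high. Bystander, loose; origin at the centre of its underside. Leave it alone.

How it is judged:
By the outcome, as a careful person would: the job done as asked, in the order asked, and still so for the second after the job is handed in, with the robot touching nothing.
It also fails if it takes over 51 s, if anything falls off the work surface, if the arm or the gripper's body presses on something with over 40 N, if the wrist force passes 120 N, or if a joint passes its speed limit or range.

## Robot

A 6-joint arm with a two-finger parallel gripper is mounted at the origin on the work surface. World frame = base frame: x ahead of the robot, y to its left, z up, the work surface at z = 0. Lengths are in mm, angles in rad, forces in N, time in s.
With the tool pointing down it reaches from about 350 to 775 mm from the base axis. Payload 7.3 kg.
Tool frame: the origin (TCP) lies between the finger pads; the fingertips stand 25 mm ahead of it and the grasp point (between the pads) lies 6 mm ahead of it; z points along the fingers, y is the direction in which the jaws open and shut (so a half turn about z gives the same grasp; the last joint's range is limited). The gripper opens to 92 mm and grips with 3 to 60 N. Pads are 19 mm wide; open, the fingers measure 130 mm over their backs; the gripper's body (75 mm by 190 mm) begins 47 mm behind the grasp point.
Start: joints at [1.051, 0.342, 1.524, -0, 1.275, -0.146], TCP at [191.693, 488.77, 251.741] pointing down, gripper open.
Joint ranges: [-2.53, 2.53], [-0.77, 2.02], [0.04, 2.7], [-1, 4.14], [0.28, 2.66], [-3.11, 3.11]. Speed limits (rad/s): [2.57, 2.57, 3.14, 3.14, 3.14, 3.14].

## Interface

Orientations are given as [roll, pitch, yaw] about the fixed x, y, z axes, in that order (R = Rz(yaw) Ry(pitch) Rx(roll)).
In Python, from plant import get_obs, capture, calibration, close_job gives the robot as it stands. The module is installed in compiled form; this text tells all that it offers.
- The arm moves only by the shell command python3 -m jog 'ROWS'. ROWS is JSON, one flat list of numbers, 5 for each row, row after row: the closure, from 0 (fully open) to 1 (shut), then the shift along the tool's x, y, z in mm, then the turn about the tool's z in degrees. In form: [fingers, tx, ty, tz, yaw, fingers, tx, ty, tz, yaw, ...]. A call has 1 to 5 rows; each row shifts and turns the pose as measured when the row begins, along the tool's axes as they then stand; what a row does not reach is not made up. A row lasts 1/10 s, in which the tool goes at most 50 mm and 8.59 degrees, less where a joint would pass 70% of its speed; a pose out of reach is approached as far as the arm can. A call is refused whole if a number of a shift passes 50 or a number of a turn 8.59, either way. A call with a gripper value outside its range is refused whole. The fingers move at their own pace and stop on an object; the grip force is fixed at half the most. Time passes only in rows, so rows that do not move let the fingers close. It gives the time, the measured TCP pose, the force and the opening at its end, in the units of the state.
- get_obs(): the state, without advancing time (a new reading comes with each control period).
- capture(name): name is "scene" or "top" or "wrist"; returns (picture, depth): 420x560x3 uint8, red, green, blue; 420x560 float32, mm along the optical axis (not along the pixel's ray), 0 where there is no reading.
- calibration(name): a dict with "fovy" (degrees; the focal length in pixels is half the picture's height over the tangent of half this angle, whatever the lens; pixels are square), "cx", "cy" (the principal point, pixels), "R" (3x3) and "t" (3): a world point X has camera coordinates R X + t. Camera axes: x right, y down, z forward; pixel columns grow to the right and rows downward; lengths in mm; the calibration is good to about 2 mm. A picture is of the moment at which its call begins: read the wrist's pose just before it. calibration takes no time and is no camera call; for the wrist camera it gives the pose at the moment of the call.
- close_job(): hands the job in, once; it reports no verdict.
The state is a dict: "time": time; "joint_positions": joint angles; "dq": joint speeds; "tau": joint torques, N m; "tool_pos": TCP position; "tcp_rot": TCP orientation; "contact_force": force on the tool from outside, world axes, zero at the start; "moment": the same for the moment, N m; "grip_width": finger opening in mm.
Only numpy, scipy, OpenCV 4.12 (cv2) and the standard library are available. Lean on these libraries where they do the work, as an engineer would, in place of code of your own. Each camera call takes 0.05 s, during which the arm holds its last target.

## Working session

There is one attempt and no reset: what is moved stays moved. The work goes in short steps, Python scripts to look and compute and a shell command to move; the robot and the scene stay as the last step left them, time stands still between calls to the robot, and variables do not carry over. Pictures are saved under pics/ and viewed, and the job is handed in when it is done.

```bash
mkdir -p pics
python3 - <<'E'
from plant import *
import cv2
o=get_obs();print(o)
for n in["scene","top","wrist"]:
    c=calibration(n);print(n,c)
    p,d=capture(n);cv2.imwrite(f"pics/{n}0.png",p[:,:,::-1])
    import numpy as np;np.savez(f"pics/{n}0.npz",p=p,d=d,**{k:np.array(v) for k,v in c.items()})
E
```

```text
{'time': 0.0, 'joint_positions': array([ 1.05101874e+00,  3.42693970e-01,  1.52502704e+00, -9.34665866e-06,
        1.27536979e+00, -1.45982270e-01]), 'dq': array([ 6.43346641e-04,  1.19350703e-04, -7.71892082e-04,  1.08676915e-03,
        4.05922065e-05, -1.24730260e-03]), 'tau': array([-1.27938718e-03, -4.31236768e+01, -2.44219011e+01,  7.16400566e-02,
        5.59217006e-02, -1.21401745e-04]), 'tool_pos': array([191.49346788, 488.43675825, 251.05635003]), 'tcp_rot': array([-3.14010915e+00, -2.09083480e-04,  2.76779991e+00]), 'contact_force': array([-0.14773791, -0.78716484, -0.21121216]), 'moment': array([ 0.00809289, -0.03216336,  0.01943712]), 'grip_width': 91.72768810212222}
scene {'fovy': 53.004605661235104, 'cx': 283.12675370770205, 'cy': 206.10534970149305, 'R': array([[ 0.77205578,  0.63548034,  0.00972647],
       [ 0.46715417, -0.55704404, -0.68663595],
       [-0.43092557,  0.53466501, -0.72693636]]), 't': array([-486.65305435, -210.32358224, 1504.16811661])}
top {'fovy': 47.97439899875572, 'cx': 277.3606593266033, 'cy': 211.84537462714235, 'R': array([[-0.02659199, -0.99957309,  0.01210347],
       [-0.98765915,  0.02440176, -0.15470603],
       [ 0.15434464, -0.01606805, -0.98788641]]), 't': array([  30.36864125,  627.09700848, 1556.18405563])}
wrist {'fovy': 62.383670922585644, 'cx': 276.89049580259416, 'cy': 213.06695817654645, 'R': array([[ 0.3648372 ,  0.93107039, -0.00132019],
       [ 0.90153125, -0.35290733,  0.25039533],
       [ 0.23266977, -0.09254373, -0.96814278]]), 't': array([-524.09420479,  -31.64072761,  389.38859117])}
```

View pics/scene0.png

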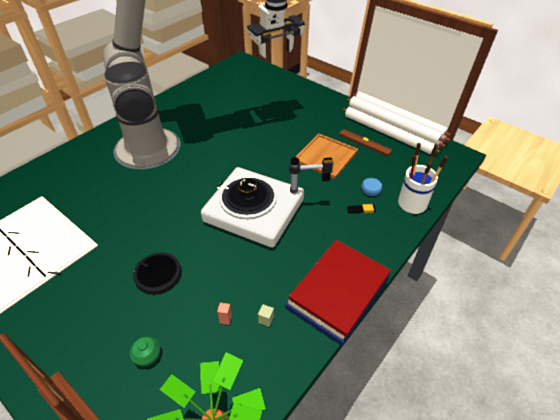

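View pics/top0.png

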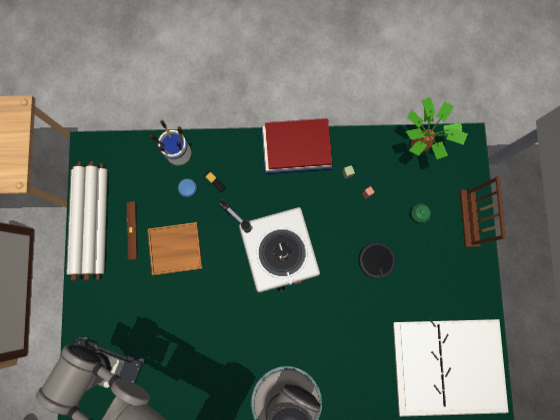

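View pics/wrist0.png

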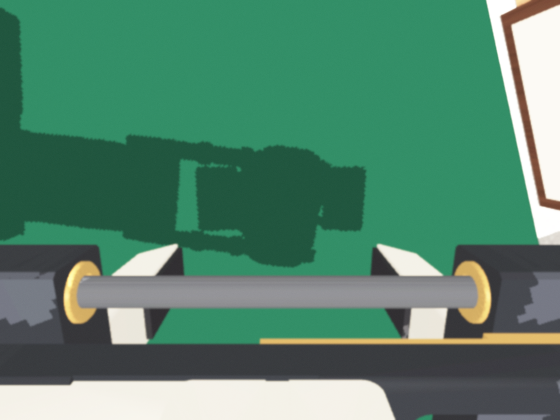

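The grinder is at about (282,252) in the top view and the tray at (175,248), on its left (+y). The column is at (246,227). I'll locate them and zoom in.

```bash
cat > h.py <<'E'
import numpy as np,cv2
from plant import *
def load(f):
    z=np.load(f);return z['p'],z['d'],{k:z[k] for k in('fovy','cx','cy','R','t')}
def foc(c): return 210/np.tan(np.radians(float(c['fovy']))/2)
def onz(c,u,v,z):
    f=foc(c);r=np.array([(u-c['cx'])/f,(v-c['cy'])/f,1]);R=np.array(c['R']);C=-R.T@c['t'];w=R.T@r
    return C+w*(z-C[2])/w[2]
def dep(c,u,v,d):
    f=foc(c);r=np.array([(u-c['cx'])/f,(v-c['cy'])/f,1])*d;return np.array(c['R']).T@(r-c['t'])
def proj(c,X):
    q=np.array(c['R'])@X+c['t'];f=foc(c);return q[0]/q[2]*f+c['cx'],q[1]/q[2]*f+c['cy']
def snap(n,name):
    c=calibration(n);p,d=capture(n);cv2.imwrite(f'pics/{name}.png',p[:,:,::-1]);np.savez(f'pics/{name}.npz',p=p,d=d,**{k:np.array(v) for k,v in c.items()});return p,d,c
E
python3 - <<'E'
from h import *
p,d,c=load('pics/top0.npz')
for n,(u,v,z) in dict(knob=(282,252,119),trayA=(149,228,14),trayB=(198,223,14),trayC=(202,269,14),trayD=(151,274,14),col=(246,227,181),idx=(289,279,71),hA=(241,222,58),hB=(298,208,58),hC=(319,274,58),hD=(259,291,58)).items(): print(n,onz(c,u,v,z).round(0),dep(c,u,v,d[v,u]).round(0))
cv2.imwrite('pics/topz.png',cv2.resize(p[190:310,130:340,::-1],None,fx=3.8,fy=3.8,interpolation=cv2.INTER_CUBIC))
p,d,c=load('pics/scene0.npz')
cv2.imwrite('pics/scz.png',cv2.resize(p[150:250,190:340,::-1],None,fx=5,fy=5,interpolation=cv2.INTER_CUBIC))
E
```

```text
knob [486.   4. 119.] [486.   4. 120.]
trayA [588. 457.  14.] [589. 460.   4.]
trayB [601. 289.  14.] [603. 292.  -3.]
trayC [443. 275.  14.] [443. 277.   3.]
trayD [430. 448.  14.] [431. 452.  -1.]
col [562. 115. 181.] [562. 115. 178.]
idx [400. -18.  71.] [400. -18.  68.]
hA [595. 138.  58.] [582. 132. 148.]
hB [638. -56.  58.] [638. -56.  58.]
hC [ 414. -118.   58.] [ 416. -124.    0.]
hD [364.  82.  58.] [364.  82.  51.]
```

View pics/topz.png

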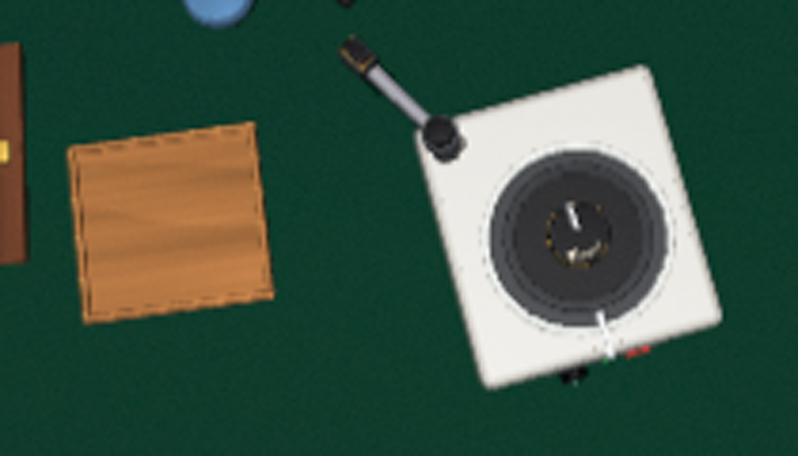

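View pics/scz.png

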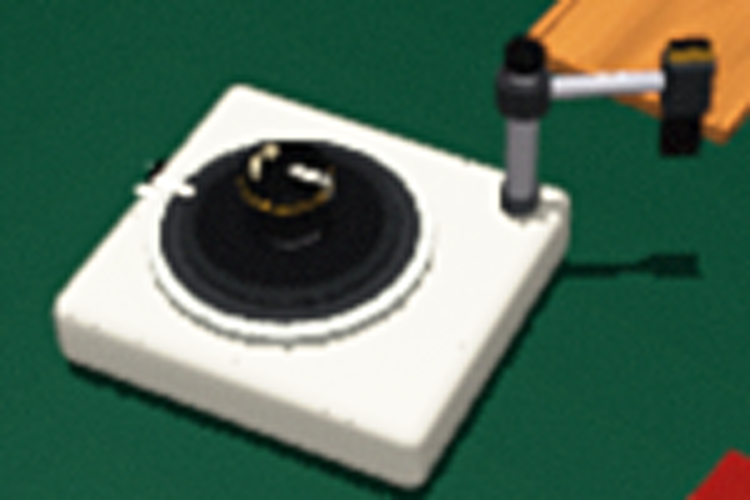

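```bash
cat >> h.py <<'E'
from scipy.spatial.transform import Rotation as Ro
def Rt(o): return Ro.from_euler('xyz',o['tcp_rot']).as_matrix()
def to(o,X): return Rt(o).T@(np.array(X)-o['tool_pos'])
def st():
    o=get_obs();print('t',round(o['time'],2),o['tool_pos'].round(1),'yaw',np.degrees(o['tcp_rot']).round(2),'F',o['contact_force'].round(1),'M',o['moment'].round(2),'w',round(o['grip_width'],1),'j6',o['joint_positions'][5].round(2));return o
E
python3 - <<'E'
from h import *
o=st();c=calibration('wrist');R=c['R'];C=-R.T@c['t'];print('cam in tool',Rt(o).T@(C-o['tool_pos']),'\n',(Rt(o).T@R.T).round(3))
print(to(o,[486,4,251]))
E
```

```text
t 0.15 [191.6 488.5 251.2] yaw [-1.7994e+02 -1.0000e-02  1.5858e+02] F [-0.2 -0.5 -0.4] M [ 0.05  0.02 -0.04] w 91.6 j6 -0.15
cam in tool [  67.00730956   -0.28720901 -133.07615976] 
 [[ 0.    -0.968 -0.251]
 [ 1.     0.     0.   ]
 [-0.    -0.251  0.968]]
[-451.05057577 -343.5426209     0.51135163]
```

```bash
python3 -m jog '[0,-45,-34,0,0,0,-45,-34,0,0,0,-45,-34,0,0,0,-45,-34,0,0,0,-45,-34,0,0]'; python3 -m jog '[0,-45,-34,0,0,0,-45,-34,0,0,0,-45,-34,0,0,0,-45,-34,0,0,0,-45,-34,0,0]'; python3 -m jog '[0,0,0,0,-8,0,0,0,0,-8,0,0,0,0,-8,0,0,0,0,-8,0,0,0,0,0]'
python3 - <<'E'
from h import *
o=st();snap('wrist','w1');print(to(o,[486,4,251]))
E
```

```text
time: 0.65
tool_pos: [322.9, 273.9, 249.5]
tcp_rot: [-3.14, -0.002, 2.779]
contact_force: [1.8, 1.0, 0.4]
grip_width: 91.6
time: 1.15
tool_pos: [454.3, 60.9, 249.6]
tcp_rot: [-3.141, -0.001, 2.78]
contact_force: [-0.2, 1.7, -0.6]
grip_width: 91.8
time: 1.65
tool_pos: [457.2, 53.2, 247.9]
tcp_rot: [-3.141, -0.004, -2.936]
contact_force: [1.1, -0.1, 0.4]
grip_width: 91.7
t 1.65 [457.2  53.2 247.9] yaw [-179.96   -0.2  -168.24] F [ 1.1 -0.1  0.4] M [-0.    0.05  0.01] w 91.7 j6 -1.83
[-18.16710423 -54.05331078  -3.15806944]
```

View pics/w1.png

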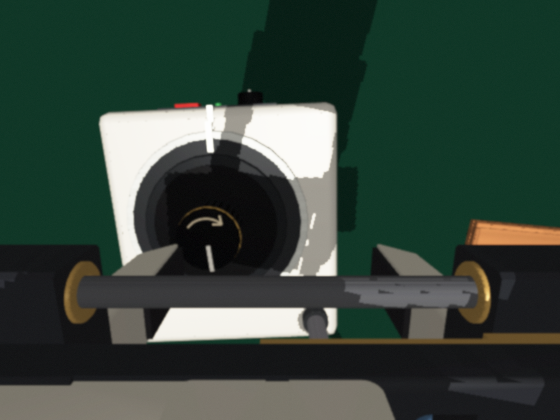

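Knob at about (209,238), with its line pointing down to (211,270). The index line is at (210,105)-(211,150). Next I'll move above it.

```bash
python3 -m jog '[0,-9,-27,0,0,0,-9,-27,0,0,0,0,0,0,0]'
python3 - <<'E'
from h import *
o=st();snap('wrist','w2');print(to(o,[486,4,251]))
p=cv2.imread('pics/w2.png');cv2.imwrite('pics/w2z.png',cv2.resize(p[60:330,130:430],None,fx=2.2,fy=2.2,interpolation=cv2.INTER_CUBIC))
E
```

```text
time: 2.0
tool_pos: [485.9, 3.6, 247.7]
tcp_rot: [-3.141, -0.004, -2.95]
contact_force: [-0.5, 0.5, -1.3]
grip_width: 91.8
t 2.0 [485.9   3.6 247.7] yaw [-179.98   -0.21 -169.  ] F [-0.5  0.5 -1.3] M [ 0.06 -0.03  0.05] w 91.8 j6 -1.91
[-0.14993912  0.41635553 -3.27577776]
```

View pics/w2z.png

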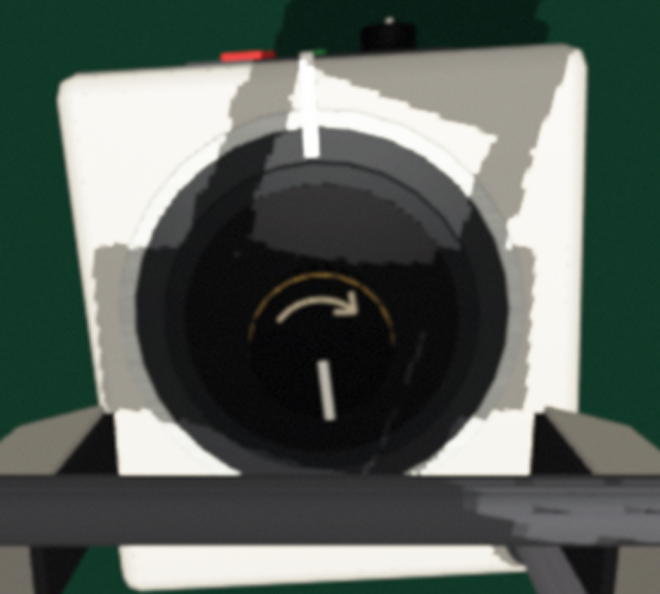

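```bash
cat >> h.py <<'E'
def cloud(p,d,c):
    v,u=np.mgrid[0:420,0:560];f=foc(c);q=np.stack([(u-c['cx'])/f*d,(v-c['cy'])/f*d,d],-1)
    X=(q-c['t'])@np.array(c['R']);X[d==0]=np.nan;return X
E
python3 - <<'E'
from h import *
for n in('w1','w2'):
    p,d,c=load(f'pics/{n}.npz');X=cloud(p,d,c)
    r=np.hypot(X[...,0]-486,X[...,1]-4)
    top=(r<35)&(X[...,2]>112)&(X[...,2]<125);P=X[top]
    print(n,'ztop',np.median(P[:,2]),top.sum())
    (cx,cy),rad=cv2.minEnclosingCircle(P[:,:2].astype(np.float32));print('knob enc',cx,cy,rad)
    m=top.astype(np.uint8)
    # image contour projected on knob top plane
    cs,_=cv2.findContours(m,cv2.RETR_EXTERNAL,cv2.CHAIN_APPROX_NONE);k=max(cs,key=cv2.contourArea)[:,0]
    Q=np.array([onz(c,u,v,np.median(P[:,2]))[:2] for u,v in k],np.float32)
    (ex,ey),ax,an=cv2.fitEllipse(Q);print('ell',ex,ey,ax)
    st_=(X[...,2]>74)&(X[...,2]<81)&(r<75)
    print('stone z',np.median(X[...,2][st_]))
    for nm,lo,hi in(('stone',74.5,81),):
        cs,_=cv2.findContours(((X[...,2]>lo)&(r<90)).astype(np.uint8),cv2.RETR_EXTERNAL,cv2.CHAIN_APPROX_NONE);k=max(cs,key=cv2.contourArea)[:,0]
        Q=np.array([onz(c,u,v,78)[:2] for u,v in k if v<265],np.float32)
        (ex,ey),ax,an=cv2.fitEllipse(Q);print(nm,ex,ey,ax,len(Q))
    # white line pixels
    g=p.astype(int).min(-1)
    L=(g>110)&top;Z=X[L];ang=np.degrees(np.arctan2(Z[:,1]-4,Z[:,0]-486))
    vs,us=np.nonzero(L);print('line px',len(us),us.min(),us.max(),vs.min(),vs.max())
E
```

```text
w1 ztop 118.89203094070662 3200
knob enc 491.3997497558594 2.788740634918213 26.355792999267578
ell 489.8359069824219 3.4986636638641357 (50.471946716308594, 52.383277893066406)
stone z 78.22527593009632
stone 490.1846618652344 -63.05115509033203 (95.83968353271484, 319.10504150390625) 428
line px 124 206 221 219 271
w2 ztop 118.93584565590211 3322
knob enc 491.2082824707031 2.5638370513916016 26.150222778320312
ell 490.39398193359375 2.4263007640838623 (50.52252197265625, 51.884521484375)
stone z 78.27799323498195
stone 531.9393920898438 14.46445083618164 (25.42561149597168, 493.1637878417969) 426
line px 130 265 290 196 250
```

```bash
cat >> h.py <<'E'
from scipy.optimize import least_squares
def knobfit(p,d,c,guess,zlo=112,zhi=128,R=26):
    X=cloud(p,d,c);r=np.hypot(X[...,0]-guess[0],X[...,1]-guess[1])
    top=(r<36)&(X[...,2]>zlo)&(X[...,2]<zhi);z=np.median(X[...,2][top])
    cs,_=cv2.findContours(top.astype(np.uint8),cv2.RETR_EXTERNAL,cv2.CHAIN_APPROX_NONE);k=max(cs,key=cv2.contourArea)[:,0]
    Q=np.array([onz(c,u,v,z)[:2] for u,v in k])
    s=least_squares(lambda a:np.hypot(Q[:,0]-a[0],Q[:,1]-a[1])-a[2],[*guess,R],loss='soft_l1',f_scale=.5)
    return s.x,z,np.sqrt(np.mean(s.fun**2)),top
E
python3 -m jog '[0,0,0,0,8.5,0,0,0,0,8.5,0,0,0,0,8.5,0,0,0,0,8.5,0,0,0,0,8.5]';python3 -m jog '[0,0,0,0,8.5,0,0,0,0,8.5,0,0,0,0,8.5,0,0,0,0,8.5,0,0,0,0,8.5]';python3 -m jog '[0,0,0,0,0]'
python3 - <<'E'
from h import *
o=st();p,d,c=snap('wrist','w3')
res=[]
for n in('w1','w2','w3'):
    p,d,c=load(f'pics/{n}.npz');print(n,*knobfit(p,d,c,(490,3))[:3])
E
```

```text
time: 2.55
tool_pos: [482.3, 8.5, 247.1]
tcp_rot: [-3.139, -0.008, 2.581]
contact_force: [0.8, -0.7, 0.8]
grip_width: 91.9
time: 3.05
tool_pos: [479.1, 13.5, 246.9]
tcp_rot: [-3.133, -0.006, 1.831]
contact_force: [-0.3, -0.2, 0.2]
grip_width: 91.9
time: 3.15
tool_pos: [478.5, 14.4, 246.9]
tcp_rot: [-3.132, -0.007, 1.829]
contact_force: [0.0, 0.8, -0.1]
grip_width: 91.7
t 3.15 [478.5  14.4 246.9] yaw [-179.46   -0.39  104.77] F [ 0.   0.8 -0.1] M [-0.15 -0.   -0.01] w 91.7 j6 -0.39
w1 [489.83124513   3.39320856  25.73931553] 118.89203094070662 0.7575782626865945
w2 [490.37545197   2.41776694  25.58967417] 118.93584565590211 0.4004370906001869
w3 [490.49932271   3.70043462  25.66700732] 118.9841128823309 0.4004265321439631
```

View pics/w3.png

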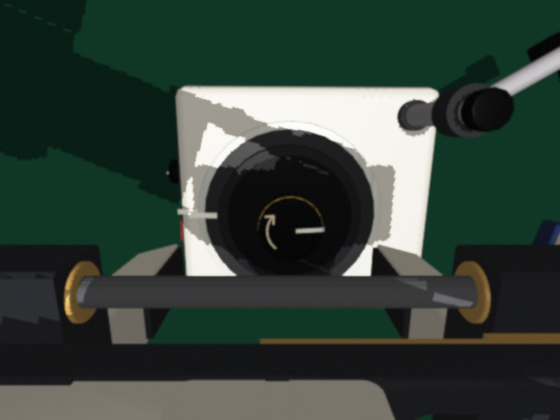

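```bash
cat >> h.py <<'E'
def linefit(p,c,z,box,thr):
    u0,v0,u1,v1=box;g=p.astype(int).min(-1)[v0:v1,u0:u1];vs,us=np.nonzero(g>thr)
    Q=np.array([onz(c,u+u0,v+v0,z)[:2] for u,v in zip(us,vs)])
    if len(Q)<5: return None
    l=cv2.fitLine(Q.astype(np.float32),cv2.DIST_HUBER,0,.01,.01).ravel();m=Q.mean(0)
    return len(Q),m,np.degrees(np.arctan2(l[1],l[0]))
E
python3 - <<'E'
from h import *
P=np.array([491.1,3.0])
for n,kb,ib in(('w2',(272,222,285,252),(263,84,278,134)),('w3',(294,225,328,236),(176,207,219,219))):
    p,d,c=load(f'pics/{n}.npz')
    cc=knobfit(p,d,c,(490,3))[0][:2]
    k=linefit(p,c,119,kb,100);i=linefit(p,c,71,ib,238)
    print(n,k,i); 
    for q in(k,i): print(' dir from axis',np.degrees(np.arctan2(*(q[1]-cc)[::-1])),np.hypot(*(q[1]-cc)))
E
python3 -m jog '[0,0,0,0,0]'; python3 -m jog '[0,0,0,0,-8.5]';python3 -m jog '[0,0,0,0,-8.5]';python3 -m jog '[0,0,0,0,-8.5]'
```

```text
w2 (114, array([505.27259528,   7.79555367]), np.float32(18.086872)) (391, array([408.23034665, -17.54741919]), np.float32(12.656523))
 dir from axis 19.849303318039162 15.838101811094184
 dir from axis -166.33926652453528 84.53654230897584
w3 (120, array([505.40383314,   7.55147145]), np.float32(17.45622)) None
 dir from axis 14.48727400753432 15.393989605730848
time: 3.3
tool_pos: [478.2, 14.9, 246.9]
tcp_rot: [-3.132, -0.007, 1.836]
contact_force: [-0.2, -0.7, -0.1]
grip_width: 91.9
time: 3.4
tool_pos: [478.0, 15.2, 246.9]
tcp_rot: [-3.133, -0.009, 1.987]
contact_force: [0.0, -0.1, 0.0]
grip_width: 91.8
time: 3.5
tool_pos: [477.8, 15.5, 246.9]
tcp_rot: [-3.135, -0.01, 2.141]
contact_force: [-0.5, 0.2, 0.4]
grip_width: 92.0
time: 3.6
tool_pos: [477.6, 15.7, 246.9]
tcp_rot: [-3.136, -0.011, 2.292]
contact_force: [0.3, 0.9, 0.2]
grip_width: 91.7Traceback (most recent call last):
  File "<stdin>", line 8, in <module>
TypeError: 'NoneType' object is not subscriptable
```

```bash
python3 -m jog '[0,0,0,0,-8,0,0,0,0,-8,0,0,0,0,-8,0,0,0,0,-8,0,0,0,0,-8]'; python3 -m jog '[0,0,0,0,-8,0,0,0,0,-8,0,0,0,0,0]'
python3 - <<'E'
from h import *
o=st();print(to(o,[491,3,160]))
E
```

```text
time: 4.1
tool_pos: [476.9, 16.8, 246.8]
tcp_rot: [3.138, -0.013, 3.032]
contact_force: [0.2, -0.8, -0.2]
grip_width: 91.8
time: 4.4
tool_pos: [476.4, 17.4, 246.8]
tcp_rot: [3.134, -0.012, -2.951]
contact_force: [-0.6, -0.5, -0.5]
grip_width: 92.0
t 4.4 [476.4  17.4 246.8] yaw [ 179.55   -0.66 -169.08] F [-0.6 -0.5 -0.5] M [0.03 0.04 0.03] w 92.0 j6 -1.89
[-12.61172164 -17.55328363  86.49830041]
```

```bash
python3 -m jog '[0,-6,-9,29,0,0,-6,-8,29,0,0,0,0,28,0,0,0,0,0,0]'
python3 - <<'E'
from h import *
o=st();print(to(o,[491,3,110]))
E
```

```text
time: 4.8
tool_pos: [491.7, 3.5, 159.5]
tcp_rot: [3.135, -0.007, -2.961]
contact_force: [-0.6, 1.0, -0.5]
grip_width: 91.4
t 4.8 [491.7   3.5 159.5] yaw [ 179.62   -0.42 -169.63] F [-0.6  1.  -0.5] M [0.01 0.05 0.01] w 91.4 j6 -1.91
[ 0.38782176 -0.68446774 49.52939516]
```

```bash
python3 -m jog '[0,0,-0.5,20,0,0,0,0,20,0,0,0,0,9,0,0,0,0,0,0]'
python3 - <<'E'
from h import *
o=st();print(to(o,[491,3,110]));snap('wrist','w4')
E
```

```text
time: 5.2
tool_pos: [493.7, 3.4, 113.3]
tcp_rot: [3.136, -0.003, -2.966]
contact_force: [0.2, 0.2, 0.3]
grip_width: 91.7
t 5.2 [493.7   3.4 113.3] yaw [ 1.7971e+02 -1.5000e-01 -1.6996e+02] F [0.2 0.2 0.3] M [ 0.01 -0.04  0.06] w 91.7 j6 -1.9
[2.66915403 0.09235508 3.26998779]
```

View pics/w4.png

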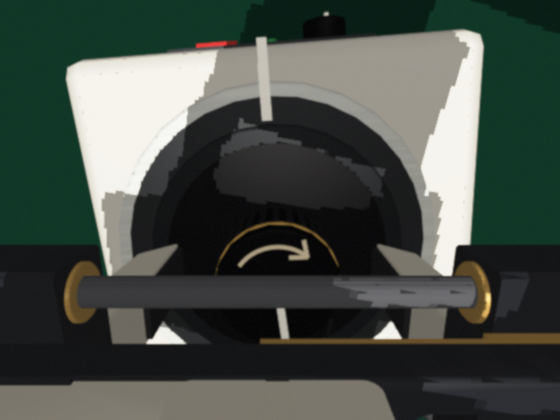

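The knob is centred between the fingers at column 278. I'll trim the position and grip.

```bash
python3 -m jog '[0,2.7,0,3.3,0,0,0,0,0,0]';python3 -m jog '[0.3,0,0,0,0,0.3,0,0,0,0]'
```

```text
time: 5.45
tool_pos: [492.4, 2.8, 112.5]
tcp_rot: [3.138, 0.002, -2.967]
contact_force: [-0.8, 0.1, 0.5]
grip_width: 91.9
time: 5.65
tool_pos: [493.0, 2.7, 113.8]
tcp_rot: [3.139, 0.004, -2.967]
contact_force: [0.5, 0.0, 0.2]
grip_width: 80.5
```

```bash
python3 -m jog '[0.3,1.5,0,4,0,0.3,0,0,0.5,0,0.3,0,0,0.5,0]';python3 -m jog '[0.3,0,0,0,0]';python3 -m jog '[0.3,0,0,0,0]'
```

```text
time: 5.95
tool_pos: [491.6, 2.4, 108.8]
tcp_rot: [3.139, 0.005, -2.967]
contact_force: [-0.2, 0.2, 0.2]
grip_width: 64.9
time: 6.05
tool_pos: [491.5, 2.4, 108.7]
tcp_rot: [3.139, 0.005, -2.967]
contact_force: [-0.3, 0.3, -0.0]
grip_width: 64.3
time: 6.15
tool_pos: [491.5, 2.4, 108.6]
tcp_rot: [3.139, 0.004, -2.967]
contact_force: [0.1, -1.6, -0.6]
grip_width: 64.0
```

```bash
python3 -m jog '[0.4,0,0,0,0,0.45,0,0,0,0]';python3 -m jog '[1,0,0,0,0,1,0,0,0,0]';python3 -m jog '[1,0,0,0,0]'
```

```text
time: 6.35
tool_pos: [491.5, 2.5, 108.6]
tcp_rot: [3.139, 0.004, -2.967]
contact_force: [-0.5, 6.5, 1.0]
grip_width: 53.1
time: 6.55
tool_pos: [491.4, 2.8, 108.6]
tcp_rot: [3.138, 0.004, -2.967]
contact_force: [-0.7, -0.0, -0.0]
grip_width: 51.9
time: 6.65
tool_pos: [491.4, 2.8, 108.6]
tcp_rot: [3.138, 0.004, -2.967]
contact_force: [0.3, 0.8, 0.2]
grip_width: 51.7
```

```bash
python3 -m jog '[1,0,0,0,5]'; python3 -m jog '[1,0,0,0,5]'; python3 -c "from h import *;st()"
```

```text
time: 6.75
tool_pos: [491.5, 2.6, 108.7]
tcp_rot: [3.138, 0.004, -3.055]
contact_force: [-0.9, -1.3, 2.3]
grip_width: 51.9
time: 6.85
tool_pos: [491.7, 2.3, 109.0]
tcp_rot: [3.139, 0.004, 3.138]
contact_force: [-0.5, 0.7, 2.1]
grip_width: 51.6
t 6.85 [491.7   2.3 109. ] yaw [179.83   0.24 179.77] F [-0.5  0.7  2.1] M [-0.08  0.09  0.05] w 51.6 j6 -1.72
```

```bash
python3 -m jog '[1,0,0,-0.2,5]'; python3 -m jog '[1,0,0,-0.2,5]'; python3 -m jog '[1,0,0,-0.2,5]'; python3 -m jog '[1,0,0,-0.2,5]'; python3 -c "from h import *;st();snap('wrist','w5')"
```

```text
time: 6.95
tool_pos: [491.7, 2.0, 109.3]
tcp_rot: [3.139, 0.004, 3.047]
contact_force: [-1.0, -1.1, -0.3]
grip_width: 51.6
time: 7.05
tool_pos: [491.6, 1.5, 109.5]
tcp_rot: [3.139, 0.004, 2.957]
contact_force: [-0.2, -1.5, -1.9]
grip_width: 51.8
time: 7.15
tool_pos: [491.5, 1.2, 109.6]
tcp_rot: [3.14, 0.003, 2.866]
contact_force: [-1.1, -1.5, 0.4]
grip_width: 52.0
time: 7.25
tool_pos: [491.4, 0.9, 109.8]
tcp_rot: [3.14, 0.003, 2.776]
contact_force: [-1.3, -0.6, 1.7]
grip_width: 52.0
t 7.25 [491.4   0.9 109.8] yaw [179.92   0.19 159.03] F [-1.3 -0.6  1.7] M [-0.05  0.09  0.11] w 52.0 j6 -1.36
```

View pics/w5.png

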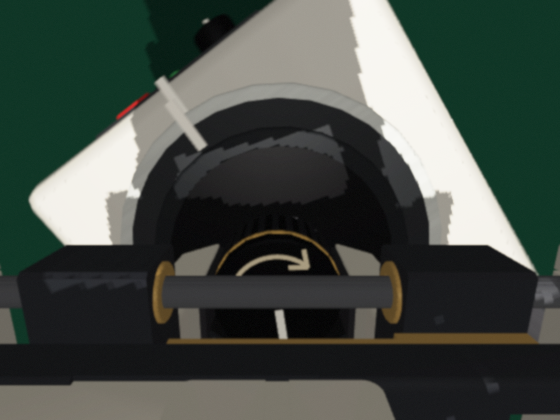

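The white line at (278,310)-(285,338) hasn't moved relative to the jaws, so the knob is turning with the gripper. Forces are small. I'll keep going and trim the y creep.

```bash
python3 -m jog '[1,0.2,0.6,-0.2,5]'; python3 -m jog '[1,0.2,0.6,-0.2,5]'; python3 -m jog '[1,0.2,0.6,-0.2,5]'; python3 -m jog '[1,0.2,0.6,-0.2,5]'; python3 -c "from h import *;o=st();print(to(o,[491.3,2.8,110]))"
```

```text
time: 7.4
tool_pos: [491.4, 1.2, 110.1]
tcp_rot: [3.14, 0.003, 2.684]
contact_force: [-0.9, -1.6, 0.3]
grip_width: 52.0
time: 7.5
tool_pos: [491.5, 1.5, 110.4]
tcp_rot: [3.14, 0.004, 2.595]
contact_force: [0.4, -0.8, 2.6]
grip_width: 51.4
time: 7.6
tool_pos: [491.8, 1.8, 110.8]
tcp_rot: [3.14, 0.004, 2.506]
contact_force: [-1.2, -0.2, 2.1]
grip_width: 51.5
time: 7.7
tool_pos: [492.1, 2.2, 111.2]
tcp_rot: [3.14, 0.004, 2.417]
contact_force: [0.1, -0.1, 1.3]
grip_width: 51.8
t 7.7 [492.1   2.2 111.2] yaw [179.92   0.26 138.5 ] F [ 0.1 -0.1  1.3] M [-0.12  0.07  0.01] w 51.8 j6 -1.0
[ 1.00388148 -0.04180004  1.18683104]
```

```bash
python3 -m jog '[1,0.3,0.2,-0.2,5]'; python3 -m jog '[1,0.3,0.2,-0.2,5]'; python3 -m jog '[1,0.3,0.2,-0.2,5]'; python3 -m jog '[1,0.3,0.2,-0.2,5]'; python3 -c "from h import *;o=st();print(to(o,[491.3,2.8,110]))"
```

```text
time: 7.8
tool_pos: [492.2, 2.4, 111.5]
tcp_rot: [3.14, 0.005, 2.328]
contact_force: [0.1, 0.5, 0.7]
grip_width: 51.5
time: 7.9
tool_pos: [492.2, 2.6, 111.8]
tcp_rot: [3.139, 0.005, 2.24]
contact_force: [0.6, 0.1, -1.8]
grip_width: 51.6
time: 8.0
tool_pos: [492.2, 2.8, 111.9]
tcp_rot: [3.139, 0.005, 2.151]
contact_force: [0.6, -0.1, -1.5]
grip_width: 51.9
time: 8.1
tool_pos: [492.1, 3.1, 111.9]
tcp_rot: [3.139, 0.005, 2.062]
contact_force: [-0.0, 0.4, -1.3]
grip_width: 51.3
t 8.1 [492.1   3.1 111.9] yaw [179.84   0.27 118.12] F [-0.   0.4 -1.3] M [-0.04  0.02  0.04] w 51.3 j6 -0.64
[ 0.1055515  -0.84334845  1.93465347]
```

```bash
python3 -m jog '[1,0,-0.2,-0.1,5]'; python3 -m jog '[1,0,-0.2,-0.1,5]'; python3 -m jog '[1,0,-0.2,-0.15,5]'; python3 -m jog '[1,0,-0.2,-0.15,5]'; python3 -c "from h import *;o=st();print(to(o,[491.3,2.8,110]))"
```

```text
time: 8.2
tool_pos: [491.9, 2.9, 111.9]
tcp_rot: [3.139, 0.005, 1.973]
contact_force: [0.3, -1.1, -1.3]
grip_width: 51.7
time: 8.3
tool_pos: [491.6, 2.8, 111.9]
tcp_rot: [3.138, 0.004, 1.884]
contact_force: [-0.6, -0.0, -1.9]
grip_width: 51.7
time: 8.4
tool_pos: [491.4, 2.6, 111.8]
tcp_rot: [3.138, 0.004, 1.795]
contact_force: [-0.8, 0.0, -0.7]
grip_width: 51.7
time: 8.5
tool_pos: [491.1, 2.5, 111.8]
tcp_rot: [3.138, 0.004, 1.706]
contact_force: [0.2, 0.0, -1.8]
grip_width: 51.9
t 8.5 [491.1   2.5 111.8] yaw [179.81   0.23  97.73] F [ 0.2  0.  -1.8] M [-0.06  0.02 -0.01] w 51.9 j6 -0.28
[0.31459163 0.25105028 1.82249926]
```

```bash
python3 -c "from h import *;snap('wrist','w6')"
```

```text
(no output)
```

View pics/w6.png

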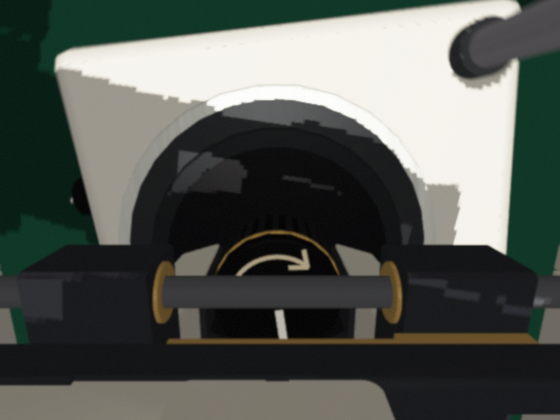

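```bash
python3 -m jog '[1,0.1,0.1,-0.4,5]'; python3 -m jog '[1,0.2,0.1,-0.4,5]'; python3 -m jog '[1,0.2,0.1,-0.4,5]'; python3 -m jog '[1,0.2,0.1,-0.4,5]'; python3 -c "from h import *;o=st();print(to(o,[491.3,2.8,110]))"
```

```text
time: 8.65
tool_pos: [491.0, 2.5, 112.1]
tcp_rot: [3.138, 0.004, 1.615]
contact_force: [0.0, -0.1, -1.0]
grip_width: 51.5
time: 8.75
tool_pos: [491.1, 2.6, 112.3]
tcp_rot: [3.138, 0.004, 1.528]
contact_force: [0.4, 0.2, -1.2]
grip_width: 51.8
time: 8.85
tool_pos: [491.1, 2.7, 112.6]
tcp_rot: [3.138, 0.003, 1.44]
contact_force: [-0.0, 0.1, -1.8]
grip_width: 51.4
time: 8.95
tool_pos: [491.2, 2.8, 112.9]
tcp_rot: [3.138, 0.003, 1.353]
contact_force: [-0.2, -0.0, -0.3]
grip_width: 51.7
t 8.95 [491.2   2.8 112.9] yaw [179.8    0.18  77.52] F [-0.2 -0.  -0.3] M [-0.03  0.09 -0.05] w 51.7 j6 0.07
[-0.0177745   0.0968232   2.89632669]
```

```bash
python3 -m jog '[1,0.1,0,-0.3,5]'; python3 -m jog '[1,0.1,0,-0.3,5]'; python3 -m jog '[1,0.1,0,-0.3,5]'; python3 -m jog '[1,0.1,0,-0.3,5]'; python3 -c "from h import *;o=st();print(to(o,[491.3,2.8,110]))"
```

```text
time: 9.05
tool_pos: [491.2, 2.9, 113.1]
tcp_rot: [3.138, 0.003, 1.266]
contact_force: [0.8, -0.1, -0.9]
grip_width: 51.7
time: 9.15
tool_pos: [491.2, 2.9, 113.3]
tcp_rot: [3.138, 0.003, 1.178]
contact_force: [-0.7, 0.6, -1.0]
grip_width: 51.5
time: 9.25
tool_pos: [491.1, 2.9, 113.4]
tcp_rot: [3.138, 0.003, 1.091]
contact_force: [-0.2, -0.8, -1.1]
grip_width: 51.5
time: 9.35
tool_pos: [491.1, 3.0, 113.6]
tcp_rot: [3.138, 0.003, 1.003]
contact_force: [-0.3, -0.2, -1.5]
grip_width: 52.0
t 9.35 [491.1   3.  113.6] yaw [1.7977e+02 1.5000e-01 5.7480e+01] F [-0.3 -0.2 -1.5] M [-0.04  0.12 -0.01] w 52.0 j6 0.42
[-0.02443119  0.22497751  3.62098319]
```

```bash
python3 -m jog '[1,0.1,0,-0.3,5]'; python3 -m jog '[1,0.1,0,-0.3,5]'; python3 -m jog '[1,0.1,0,-0.3,5]'; python3 -m jog '[1,0.1,0,-0.3,5]'; python3 -m jog '[1,0.1,0,-0.3,5]'; python3 -m jog '[1,0.1,0,-0.3,5]';python3 -c "from h import *;o=st();print(to(o,[491.3,2.8,110]));snap('wrist','w7')"
```

```text
time: 9.45
tool_pos: [491.1, 3.0, 113.8]
tcp_rot: [3.138, 0.003, 0.916]
contact_force: [-0.0, 0.5, -0.8]
grip_width: 51.6
time: 9.55
tool_pos: [491.1, 3.0, 114.0]
tcp_rot: [3.137, 0.002, 0.828]
contact_force: [-0.0, -0.3, -0.9]
grip_width: 51.4
time: 9.65
tool_pos: [491.2, 3.0, 114.2]
tcp_rot: [3.137, 0.002, 0.741]
contact_force: [0.2, 0.5, -1.3]
grip_width: 51.5
time: 9.75
tool_pos: [491.2, 3.0, 114.3]
tcp_rot: [3.137, 0.002, 0.653]
contact_force: [-0.2, 0.9, -1.5]
grip_width: 51.6
time: 9.85
tool_pos: [491.2, 3.0, 114.5]
tcp_rot: [3.137, 0.002, 0.566]
contact_force: [0.1, -0.3, -1.1]
grip_width: 51.9
time: 9.95
tool_pos: [491.3, 3.0, 114.7]
tcp_rot: [3.137, 0.002, 0.478]
contact_force: [-0.1, -0.0, -1.0]
grip_width: 51.9
t 9.95 [491.3   3.  114.7] yaw [1.7972e+02 9.0000e-02 2.7410e+01] F [-0.1 -0.  -1. ] M [-0.1   0.14  0.02] w 51.9 j6 0.95
[-0.0506309   0.11593384  4.74806863]
```

View pics/w7.png

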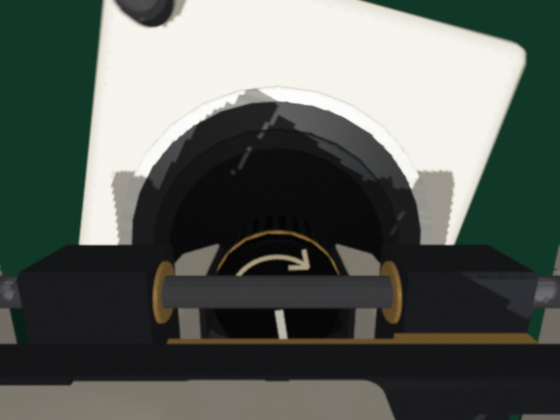

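The line sits at the same place in the image (278,310)-(285,338), so there is no slip. About 22° remain, and I'll aim slightly past.

```bash
python3 -m jog '[1,0.1,0,-0.3,5]'; python3 -m jog '[1,0.1,0,-0.3,5]'; python3 -m jog '[1,0.1,0,-0.3,5]'; python3 -m jog '[1,0.1,0,-0.3,5]'; python3 -m jog '[1,0.1,0,-0.3,5]'; python3 -m jog '[1,0,0,0,0]';python3 -c "
from h import *
o=st();print(to(o,[491.3,2.8,110]))
for n in('top','scene'): snap(n,n+'8')
p=cv2.imread('pics/top8.png');a=cv2.resize(p[215:300,235:335],None,fx=5,fy=5,interpolation=cv2.INTER_CUBIC)
p=cv2.imread('pics/scene8.png');b=cv2.resize(p[150:235,205:305],None,fx=5,fy=5,interpolation=cv2.INTER_CUBIC);cv2.imwrite('pics/c8.png',cv2.resize(np.hstack([a,b]),(800,340)))"
```

```text
time: 10.1
tool_pos: [491.4, 2.9, 115.0]
tcp_rot: [3.136, 0.001, 0.389]
contact_force: [-0.1, 0.1, -0.0]
grip_width: 51.9
time: 10.2
tool_pos: [491.5, 2.9, 115.3]
tcp_rot: [3.136, 0.001, 0.303]
contact_force: [0.1, -0.4, 0.7]
grip_width: 51.7
time: 10.3
tool_pos: [491.6, 2.9, 115.6]
tcp_rot: [3.136, 0.0, 0.217]
contact_force: [0.8, 0.1, -0.7]
grip_width: 51.4
time: 10.4
tool_pos: [491.7, 2.8, 115.8]
tcp_rot: [3.136, -0.0, 0.131]
contact_force: [0.5, 0.5, -1.0]
grip_width: 51.4
time: 10.5
tool_pos: [491.9, 2.7, 116.1]
tcp_rot: [3.136, -0.001, 0.044]
contact_force: [-0.1, -0.4, -0.7]
grip_width: 51.9
time: 10.6
tool_pos: [491.9, 2.7, 116.1]
tcp_rot: [3.136, -0.001, 0.047]
contact_force: [-0.4, -0.4, 0.3]
grip_width: 51.9
t 10.6 [491.9   2.7 116.1] yaw [ 1.7966e+02 -3.0000e-02  2.7100e+00] F [-0.4 -0.4  0.3] M [-0.05  0.15  0.04] w 51.9 j6 1.38
[-0.56289545 -0.18110541  6.10529863]
```

View pics/c8.png

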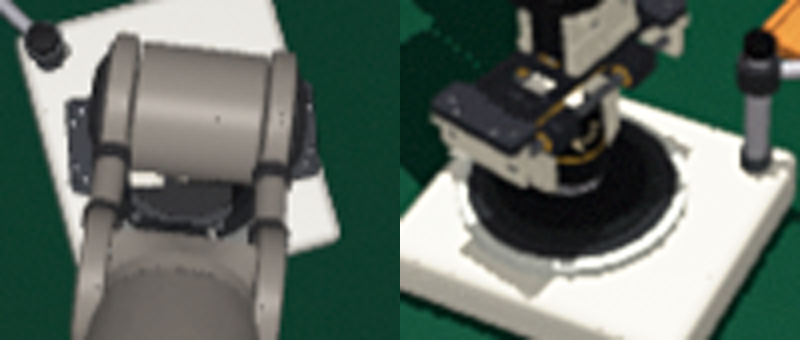

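```bash
python3 -m jog '[1,-0.3,0,0,3]'; python3 -m jog '[1,-0.3,0,-1,0]'; python3 -m jog '[1,0,0,-1,0]';python3 -m jog '[1,0,0,-1,0]';python3 -m jog '[1,0,0,-1.5,0]'; python3 -c "from h import *;o=st()"
```

```text
time: 10.8
tool_pos: [491.7, 2.6, 116.2]
tcp_rot: [3.136, -0.001, -0.0]
contact_force: [0.2, -1.0, 0.5]
grip_width: 51.8
time: 10.9
tool_pos: [491.3, 2.5, 117.1]
tcp_rot: [3.136, -0.001, 0.003]
contact_force: [-1.0, 0.5, -0.8]
grip_width: 51.9
time: 11.0
tool_pos: [491.2, 2.6, 118.0]
tcp_rot: [3.136, -0.001, 0.006]
contact_force: [-0.1, 0.1, -1.3]
grip_width: 51.9
time: 11.1
tool_pos: [491.1, 2.6, 119.1]
tcp_rot: [3.136, -0.0, 0.008]
contact_force: [-0.1, 0.6, -1.7]
grip_width: 51.6
time: 11.2
tool_pos: [491.0, 2.6, 120.6]
tcp_rot: [3.136, 0.0, 0.009]
contact_force: [0.5, 0.2, -1.0]
grip_width: 51.5
t 11.2 [491.    2.6 120.6] yaw [179.66   0.     0.53] F [ 0.5  0.2 -1. ] M [-0.01  0.17  0.03] w 51.5 j6 1.42
```

```bash
python3 -m jog '[1,0,0,-4,0,1,0,0,-6,0,1,0,0,-8,0]';python3 -m jog '[1,0,0,-20,0,1,0,0,-25,0,1,0,0,-25,0,1,0,0,-5,0]'
python3 - <<'E'
from h import *
o=st()
# tray from top0 by colour
p,d,c=load('pics/top0.npz');hsv=cv2.cvtColor(p,cv2.COLOR_RGB2HSV)
m=cv2.inRange(hsv,(8,100,90),(22,255,255));m[:, :140]=0;m[:,215:]=0;m[:215]=0;m[285:]=0
m=cv2.morphologyEx(m,cv2.MORPH_CLOSE,np.ones((3,3)))
k=max(cv2.findContours(m,0,1)[0],key=cv2.contourArea)[:,0]
Q=np.array([onz(c,u,v,14)[:2] for u,v in k],np.float32);print(cv2.minAreaRect(Q),cv2.contourArea(k.reshape(-1,1,2)))
X=cloud(p,d,c);print('tray z',np.nanmedian(X[240:256,165:185,2]))
snap('wrist','w9')
E
```

```text
time: 11.5
tool_pos: [490.5, 2.9, 139.2]
tcp_rot: [3.136, 0.002, 0.011]
contact_force: [-0.3, 0.3, -1.9]
grip_width: 51.9
time: 11.9
tool_pos: [490.6, 3.3, 219.2]
tcp_rot: [3.136, 0.001, 0.012]
contact_force: [0.4, -0.8, -0.6]
grip_width: 51.4
t 11.9 [490.6   3.3 219.2] yaw [1.7967e+02 3.0000e-02 6.6000e-01] F [ 0.4 -0.8 -0.6] M [-0.02  0.11 -0.01] w 51.4 j6 1.42
((516.3073120117188, 370.15728759765625), (161.41452026367188, 170.86325073242188), 6.2723917961120605) 2256.0
tray z 6.602355849097839
```

View pics/w9.png

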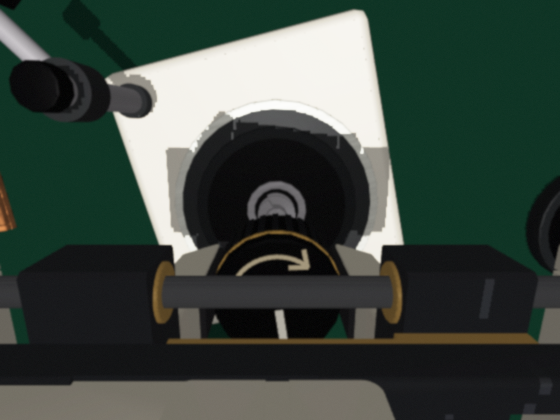

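The knob is off: the bare spindle shows at (276,208). Carrying it to the tray at (516,370).

```bash
python3 -m jog '[1,3,-25,0,0,1,3,-42,0,0,1,3,-45,0,0,1,3,-45,0,0,1,3,-45,0,0]';python3 -m jog '[1,3,-45,0,0,1,3,-45,0,0,1,3,-40,0,0,1,2,-25,0,0,1,0,0,0,0]'
python3 - <<'E'
from h import *
o=st();snap('wrist','w10');print(to(o,[516,370,100]))
E
```

```text
time: 12.45
tool_pos: [502.7, 206.3, 213.1]
tcp_rot: [3.133, 0.006, 0.001]
contact_force: [1.8, -0.0, -0.2]
grip_width: 51.8
time: 12.95
tool_pos: [509.2, 372.3, 203.0]
tcp_rot: [3.13, 0.015, 0.008]
contact_force: [0.3, 1.0, -1.0]
grip_width: 51.5
t 12.95 [509.2 372.3 203. ] yaw [179.34   0.88   0.43] F [ 0.3  1.  -1. ] M [-0.05  0.18  0.01] w 51.5 j6 2.08
[  8.37974608   1.21807393 102.8723098 ]
```

View pics/w10.png

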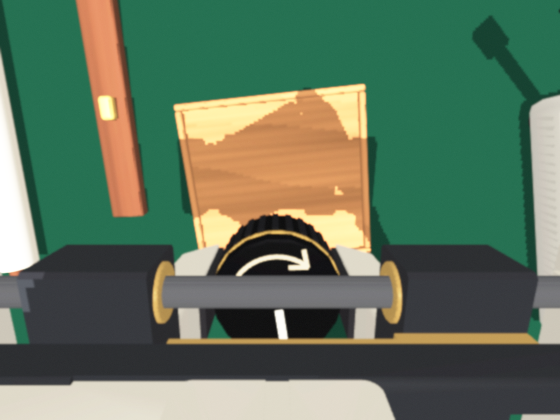

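```bash
python3 - <<'E'
from h import *
p,d,c=load('pics/w10.npz')
for u,v in((176,106),(364,86),(369,245),(200,235)): print(onz(c,u,v,14).round(1))
E
python3 -m jog '[1,4,0.6,35,0,1,4,0.6,35,0,1,0,0,10,0,1,0,0,0,0]';python3 -c "from h import *;o=st();print(to(o,[516,370,32]))"
```

```text
[587.3 459.5  14. ]
[605.4 294.6  14. ]
[457.4 278.4  14. ]
[467.1 444.6  14. ]
time: 13.4
tool_pos: [515.7, 364.3, 119.3]
tcp_rot: [3.126, 0.018, 0.005]
contact_force: [0.1, 0.6, -0.8]
grip_width: 52.0
t 13.4 [515.7 364.3 119.3] yaw [179.13   1.03   0.28] F [ 0.1  0.6 -0.8] M [-0.03  0.16 -0.01] w 52.0 j6 2.06
[ 1.84977047 -6.9758287  87.16967261]
```

```bash
python3 -m jog '[1,0.5,-2.5,30,0,1,0.5,-2.5,28,0,1,0,0,10,0,1,0,0,0,0,1,0,0,0,0]';python3 -c "from h import *;o=st();print(to(o,[516,370,32]))"
```

```text
time: 13.9
tool_pos: [519.7, 367.3, 57.4]
tcp_rot: [3.13, 0.009, 0.002]
contact_force: [0.3, -0.8, -0.5]
grip_width: 52.0
t 13.9 [519.7 367.3  57.4] yaw [1.7936e+02 5.2000e-01 1.0000e-01] F [ 0.3 -0.8 -0.5] M [0.01 0.13 0.03] w 52.0 j6 2.07
[-3.45194315 -3.01777956 25.36663728]
```

```bash
python3 -m jog '[1,-2,0,10,0,1,-2,-1,8,0,1,0,0,2,0,1,0,0,1,0]';python3 -m jog '[1,0,0,1,0]';python3 -c "from h import *;o=st()"
```

```text
time: 14.3
tool_pos: [517.0, 369.0, 39.1]
tcp_rot: [3.134, 0.003, 0.002]
contact_force: [0.3, -0.3, -0.0]
grip_width: 51.7
time: 14.4
tool_pos: [517.0, 369.0, 38.1]
tcp_rot: [3.134, 0.003, 0.002]
contact_force: [-0.3, -0.4, -0.6]
grip_width: 51.9
t 14.4 [517.  369.   38.1] yaw [1.7954e+02 1.8000e-01 1.0000e-01] F [-0.3 -0.4 -0.6] M [-0.    0.2   0.02] w 51.9 j6 2.07
```

```bash
python3 -m jog '[1,0,0,1.5,0,1,0,0,1.5,0]'; for i in 1 2 3; do python3 -m jog '[1,0,0,0.6,0]'; done; python3 -c "from h import *;o=st()"
```

```text
time: 14.6
tool_pos: [517.2, 369.2, 35.2]
tcp_rot: [3.134, 0.003, 0.002]
contact_force: [-0.1, 0.2, -1.9]
grip_width: 52.3
time: 14.7
tool_pos: [517.2, 369.1, 34.4]
tcp_rot: [3.134, 0.003, 0.002]
contact_force: [0.7, -0.1, -0.6]
grip_width: 51.7
time: 14.8
tool_pos: [517.3, 369.1, 33.8]
tcp_rot: [3.134, 0.003, 0.002]
contact_force: [0.1, -0.9, -1.1]
grip_width: 51.7
time: 14.9
tool_pos: [517.3, 369.1, 33.1]
tcp_rot: [3.134, 0.003, 0.002]
contact_force: [-0.1, -0.1, -0.7]
grip_width: 51.7
t 14.9 [517.3 369.1  33.1] yaw [1.7956e+02 1.5000e-01 1.0000e-01] F [-0.1 -0.1 -0.7] M [-0.03  0.2   0.07] w 51.7 j6 2.07
```

```bash
for i in 1 2 3 ; do python3 -m jog '[1,0,0,0.5,0]'; done
```

```text
time: 15.0
tool_pos: [517.3, 369.1, 32.6]
tcp_rot: [3.134, 0.003, 0.002]
contact_force: [-0.6, -0.6, -1.5]
grip_width: 51.8
time: 15.1
tool_pos: [517.3, 369.1, 32.1]
tcp_rot: [3.134, 0.003, 0.002]
contact_force: [0.4, 0.5, -0.4]
grip_width: 51.9
time: 15.2
tool_pos: [517.4, 369.1, 31.8]
tcp_rot: [3.134, 0.002, 0.002]
contact_force: [-1.3, -0.4, 4.1]
grip_width: 51.9
```

Contact at 4 N. Now I'll release slowly.

```bash
python3 -m jog '[0.38,0,0,0,0]'; python3 -m jog '[0.35,0,0,0,0,0.3,0,0,0,0]';python3 -m jog '[0.25,0,0,0,0,0.2,0,0,0,0]'; python3 -c "from h import *;o=st()"
```

```text
time: 15.3
tool_pos: [517.5, 369.2, 32.0]
tcp_rot: [3.134, 0.002, 0.002]
contact_force: [-0.1, -0.2, -0.7]
grip_width: 55.3
time: 15.5
tool_pos: [517.7, 369.3, 32.3]
tcp_rot: [3.135, 0.001, 0.002]
contact_force: [0.5, 0.2, 0.3]
grip_width: 62.7
time: 15.7
tool_pos: [517.8, 369.4, 32.4]
tcp_rot: [3.135, 0.001, 0.002]
contact_force: [0.1, -0.7, 0.0]
grip_width: 71.7
t 15.7 [517.8 369.4  32.4] yaw [1.796e+02 6.000e-02 1.000e-01] F [ 0.1 -0.7  0. ] M [-0.05  0.12  0.02] w 71.7 j6 2.07
```

```bash
python3 -m jog '[0.2,0,0,-5,0,0.2,0,0,-15,0,0.2,0,0,-30,0,0.2,0,0,-40,0,0.2,0,0,-45,0]';python3 -m jog '[0.2,0,0,-40,0,0.2,0,0,0,0]'
python3 - <<'E'
from h import *
o=st();p,d,c=snap('wrist','w11');snap('scene','s11');snap('top','t11')
X=cloud(p,d,c);top=(np.hypot(X[...,0]-517,X[...,1]-369)<36)&(X[...,2]>30)
print('knob top z',np.nanpercentile(X[...,2][top],[5,50,95]),np.nanmean(X[top],0))
E
```

```text
time: 16.2
tool_pos: [515.1, 368.6, 167.8]
tcp_rot: [3.128, 0.013, 0.001]
contact_force: [-0.0, -0.0, 0.4]
grip_width: 73.3
time: 16.4
tool_pos: [517.8, 370.5, 219.6]
tcp_rot: [3.135, -0.0, 0.002]
contact_force: [0.7, 0.6, 0.9]
grip_width: 73.5
t 16.4 [517.8 370.5 219.6] yaw [ 1.7965e+02 -1.0000e-02  1.0000e-01] F [0.7 0.6 0.9] M [-0.03  0.18  0.09] w 73.5 j6 2.07
knob top z [ 42.46954996 300.02648225 310.26530678] [541.40100232 368.37211001 276.18431316]
```

View pics/w11.png

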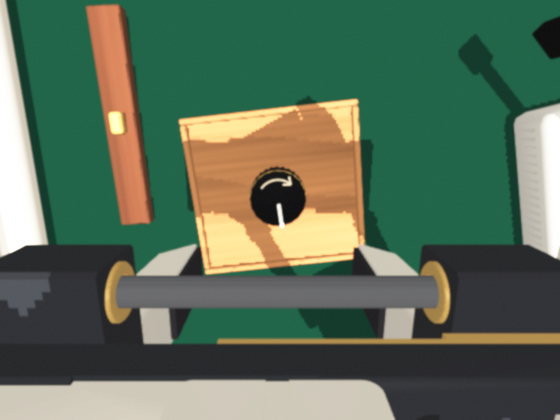

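View pics/s11.png

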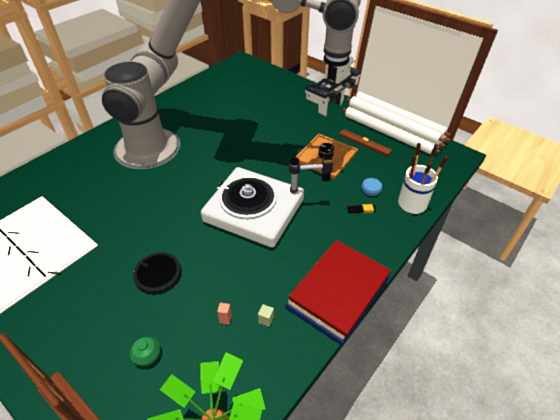

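The knob stands upright in the tray at (278,197). The spindle is bare and the bystanders haven't moved. I'll do a quick numeric check and hand in.

Run:
```python
from h import *
p,d,c=load('pics/w11.npz')
print(knobfit(p,d,c,(517,369),30,60)[:3],linefit(p,c,42,(272,203,290,230),150))
a=cv2.imread('pics/scene0.png');b=cv2.imread('pics/s11.png');
D=(cv2.absdiff(a,b).max(-1)>40);print([int(D[v0:v1,u0:u1].sum()) for u0,v0,u1,v1 in((355,170,385,200),(340,198,378,218),(212,296,236,330),(254,300,280,330),(125,330,165,370),(340,130,395,155))])
st();close_job()
```

```text
(array([518.46649886, 369.06512561,  25.69061691]), np.float64(42.23876840075363), np.float64(0.4629534212136458)) (154, array([497.99629803, 365.60237939]), np.float32(10.60289))
[0, 0, 0, 0, 0, 99]
t 16.55 [515.3 369.1 211.9] yaw [1.7931e+02 6.1000e-01 9.0000e-02] F [ 0.4  0.4 -0.7] M [-0.04  0.15 -0.01] w 73.7 j6 2.07
the job is handed in; nothing more can be done
```

The knob is off and standing upright in the wooden tray, and I handed the job in at 16.6 s with the arm clear of everything.

- **Unscrewing:** I turned it about 190° clockwise in one grip, letting the tool rise about 7.6 mm with it. Wrist force stayed within about 3 N.
- **Lift:** By my measurements the knob's line was about 3–6° past the index line when I lifted. That rests on the gripper's turn and the line staying fixed in the jaws, because the arm hid the two lines at that moment. The knob came up with no more than 2 N of pull.
- **Placing:** It touched the tray floor with about 4 N. The wrist camera then put it at (518, 369), close to the tray's centre at (516, 370). Its top is at 42.2 mm, which matches a 36 mm knob on a 6 mm floor.
- **Other objects:** Comparing scene pictures from before and after shows no change around the paste box, ink stick, seals or water dropper. About 99 pixels changed around the paperweight. I take that to be the arm's shadow or the knob in the tray at the edge of the crop, as nothing came near it and it looks in place, but I did not check further.

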